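Push the stoppers into the bay with the straightedge

ROBOT

A 6-joint arm with a two-finger parallel gripper is mounted at the origin on a cart in front of the work surface, level with it; the furniture and walls round the work are solid. World frame = base frame: x ahead of the robot, y to its left, z up, the work surface at z = 0. Lengths are in m, angles in rad, forces in N, time in s.
With the tool pointing down it reaches from about 0.4 to 0.925 m from the base axis. Payload 12.5 kg.
Tool frame: the origin (TCP) lies at the very end of the fingers, on their centre line; the grasp point (between the pads) lies robot.hold_point_z behind it (robot.hold_point_z is the distance from the TCP to the grasp point, in m); z points along the fingers, y is the line along which they close (so a half turn about z gives the same grasp; the last joint's range is limited). The gripper opens to 95 mm and grips with 3 to 60 N. Pads are 20 mm wide; open, the fingers measure 119 mm over their backs; the gripper's body (75 mm by 180 mm) begins 59 mm behind the grasp point.
Start: joints at [-1.272, 0.491, 1.559, -0, 1.092, -0.106], TCP at [0.246, -0.574, 0.215] pointing down, gripper open.
Joint ranges: [-3.1, 3.1], [-0.84, 2.19], [0.05, 2.79], [-1.13, 4.28], [0.06, 2.93], [-2.69, 2.69]. Speed limits (rad/s): [2.22, 2.22, 2.79, 3.14, 3.14, 3.14].

INTERFACE

Orientations are given as a unit quaternion [w, x, y, z].
In Python, from bench import robot gives the robot as it stands. The module is installed in compiled form; this text tells all that it offers.
- The arm moves only by the tool jog_arm, never from a script. Its argument "series" is a list of rows, each a list of 7 numbers: the shift along the tool's x, y, z each as a share of 5 cm, from -1 to 1, then the turn, a rotation vector about the tool's x, y, z each as a share of pi/4 rad, from -1 to 1, then the closure, from 0 (fully open) to 1 (shut). In form: [[dx, dy, dz, ax, ay, az, jaw], ...]. A call has 1 to 20 rows; each row shifts and turns the commanded pose from where the row before left it, along the tool's axes as they then stand; what a row does not reach is not made up. A row lasts 1/8 s, in which the tool goes at most 62.5 mm and 10.7 degrees, less where a joint would pass 70% of its speed; a pose out of reach is approached as far as the arm can. A call with a number of a shift or a turn outside -1 to 1 is refused whole. A call with a gripper value outside its range is refused whole. The fingers move at their own pace and stop on an object; "newtons" is the grip in N (left out, the last holds). Time passes only in rows, so rows that do not move let the fingers close. It gives the time, the measured TCP pose, the force, the opening and the grip force at its end, in the units of the state.
- robot.sense(): the state, without advancing time (a new reading comes with each control period).
- robot.camera(name): name is "scene" or "top" or "wrist"; returns (picture, depth): 420x560x3 uint8, red, green, blue; 420x560 float32, m along the optical axis (not along the pixel's ray), 0 where there is no reading.
- robot.camera_info(name): a dict with "vertical_fov" (degrees; the focal length in pixels is half the picture's height over the tangent of half this angle, whatever the lens; pixels are square), "cx", "cy" (the principal point, pixels), "world_from_camera" (4x4, takes a point from camera to world coordinates). Camera axes: x right, y down, z forward; pixel columns grow to the right and rows downward; lengths in m; the calibration is good to about 2 mm. A picture is of the moment at which its call begins: read the wrist's pose just before it. camera_info takes no time and is no camera call; for the wrist camera it gives the pose at the moment of the call.
- robot.hand_in(): hands the job in; it is judged then, once.
Trained networks look in the newest picture that a camera, given by its name, has taken for a name from the list of things; names that differ only in an ending like _2 or _b are one class to them, and where a whole thing is asked for, a point or a joint stands for the part that bears it (a point fixed in the world has none). Each returns a list of dicts, best first, with "confidence" (0 to 1); they miss things now and then, are a little off and sometimes report something else, mostly with a low value. They report only what shows in the picture. A call takes as long as a camera call.
- robot.recognise(name, camera): "pixel" ([column, row] in pixels, amid what is visible of it).
- robot.outline_of(name, camera): "mask" (420x560 bool, what is visible of it) and "pixel" ([column, row] in pixels, amid what is visible of it).
The state is a dict: "time": time; "joint_positions": joint angles; "qd": joint speeds; "effort": joint torques, N m; "ee_pos": TCP position; "tcp_rot": TCP orientation; "wrist_force": force on the tool from outside, world axes, zero at the start; "torque": the same for the moment, N m; "gripper_width": opening from 0.0 (shut) to 1.0 (fully open); "grasp_force": force on a finger pad.
Only numpy, scipy, OpenCV 4.12 (cv2) and the standard library are available. Lean on these libraries where they do the work, as an engineer would, in place of code of your own. Each camera call takes 0.05 s, during which the arm holds its last target. There are 200 camera calls.

TASK

Pick up the straightedge by its upright grip, set it down in front of the three red rubber stoppers, on the side away from the bay, and push all three together as one group into the open-fronted aluminium bay, until all of them stand up against its back rail. Move the stoppers only with the straightedge, never with the fingers, and keep them standing. Then let go, leaving the straightedge standing on the bench.

Things in the scene. Friction and masses are not known exactly. Their poses are not given: they have to be found in the camera images.
- straightedge: Straightedge: flat aluminium bar, 24 mm wide (x), 150 mm long (y), 14 mm high, lying on the bench, with a grey plastic upright grip on its middle: 14 mm thick (x), 60 mm long (y), from 14 to 60 mm above the bench. Origin: centre of the underside, z up; the long pushing faces are at x = +12 mm and x = -12 mm and are alike. 250 g, stands by itself.
- stopper_a: One of three identical plain red rubber stoppers, a cone 24 mm tall standing wide end down: 25 mm across at the bench, about 18 mm across at the top. Origin: centre of its upper (narrow) face, 24 mm above the bench when standing; its z axis points down. 15 g, slides easily when pushed low down.
- stopper_b: One of three identical plain red rubber stoppers, a cone 24 mm tall standing wide end down: 25 mm across at the bench, about 18 mm across at the top. Origin: centre of its upper (narrow) face, 24 mm above the bench when standing; its z axis points down. 15 g, slides easily when pushed low down.
- stopper_c: One of three identical plain red rubber stoppers, a cone 24 mm tall standing wide end down: 25 mm across at the bench, about 18 mm across at the top. Origin: centre of its upper (narrow) face, 24 mm above the bench when standing; its z axis points down. 15 g, slides easily when pushed low down.
- bay: Bay: low U of aluminium rails fixed to the bench, without a floor. Origin: on the bench, middle of the back rail's inner face; x points out through the back rail, so the open mouth looks to -x, towards the stoppers, which start 110 to 160 mm before the back rail. Rails 22 mm high and 10 mm thick; the inside is 200 mm wide (y = -100 to +100 mm) and 65 mm deep (mouth at x = -65 mm).

How it is judged:
By the outcome, as a careful person would: the job done as asked, in the order asked, and still so for the second after the job is handed in, with the robot touching nothing.
It also fails if it takes over 42 s, if anything falls off the work surface, if the arm or the gripper's body presses on something with over 40 N, if the wrist force passes 120 N, or if a joint passes its speed limit or range.

## Working session

There is one attempt and no reset: what is moved stays moved. The work goes in short steps, Python scripts to look and compute and a tool call to move; the robot and the scene stay as the last step left them, time stands still between calls to the robot, and variables do not carry over. Pictures are saved under pics/ and viewed, at most 10 in all, crops included, and the job is handed in when it is done.

Besides the shell and the picture viewer there is one more tool, called after "Call:" in YAML: its name, and indented under it one key for each argument. jog_arm: Moves the arm, as the interface text tells. Its arguments: {"type":"object","properties":{"series":{"type":"array","items":{"type":"array","items":{"type":"number","minimum":-1,"maximum":1}}},"newtons":{"type":"number"}},"required":["series"]}

```bash
mkdir -p pics
cat > h.py <<'E'
import numpy as np, cv2
from bench import robot
def pts(cam,depth,mask):
    i=robot.camera_info(cam); f=210/np.tan(np.radians(i["vertical_fov"])/2)
    v,u=np.nonzero(mask&(depth>0)); d=depth[v,u]
    P=np.c_[(u-i["cx"])/f*d,(v-i["cy"])/f*d,d,np.ones_like(d)]
    return (P@np.array(i["world_from_camera"]).T)[:,:3]
def rect(P): 
    (c,s,a)=cv2.minAreaRect((P[:,:2]*1000).astype(np.float32)); return np.round(c,1),np.round(s,1),round(a,1)
E
python3 - <<'E'
from h import *
pic,d=robot.camera("top"); cv2.imwrite("pics/top.png",pic[:,:,::-1])
s=robot.sense(); print(s["time"],s["ee_pos"],s["tcp_rot"],robot.hold_point_z, s["gripper_width"])
for n in ["straightedge","stopper_a","bay"]:
    for r in robot.outline_of(n,"top"):
        P=pts("top",d,r["mask"]); print(n,round(r["confidence"],2),r["pixel"],r["mask"].sum(),rect(P) if len(P)>3 else 0,np.percentile(P[:,2],[2,50,98]).round(3))
E
```

```text
0.05 [ 0.24609949 -0.57423152  0.21406401] [-5.66132381e-04  9.79582380e-01  2.01042374e-01 -5.61645499e-05] 0.0188 1.0016728871521632
straightedge 0.72 [401.9, 280.2] 799 (array([ 469.7, -281.2]), array([ 24.1, 150.6]), 14.9) [0.01  0.015 0.062]
stopper_a 0.39 [254.2, 211.7] 78 (array([575.8,  55. ]), array([18.4, 19.3]), 53.3) [0.012 0.024 0.028]
```

View pics/top.png

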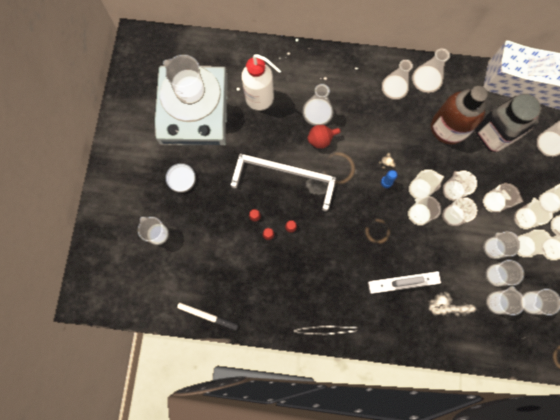

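The top view shows the straightedge at about (404,282), the red stoppers at (254,214), (291,225) and (268,233), and the bay with its back rail from (240,158) to (333,180), its mouth facing down-picture. I'll locate the stoppers by colour and the bay by brightness and height.

Run:
```python
from h import *
pic,d=robot.camera("top"); p=pic.astype(int)
red=(p[...,0]>110)&(p[...,1]<70); red[:200]=0; red[245:]=0
n,l,st,ce=cv2.connectedComponentsWithStats(red.astype(np.uint8))
for k in range(1,n):
    if st[k,4]>10:
        P=pts("top",d,l==k); print("red",ce[k].round(),st[k,4],rect(P),np.percentile(P[:,2],[2,50,98]).round(3), P[P[:,2]>.021].mean(0).round(4))
roi=np.zeros(d.shape,bool); roi[150:212,228:338]=1
P=pts("top",d,roi&(p.min(2)>150)); print("bay",len(P),rect(P),np.percentile(P[:,2],[2,50,98]).round(3))
P=P[P[:,2]>.016]
(c,s,a)=cv2.minAreaRect((P[:,:2]*1000).astype(np.float32)); print(rect(P)); print(cv2.boxPoints((c,s,a)).round(1).tolist())
for q in [(160,245),(178,328),(185,236),(206,326)]:
    m=np.zeros(d.shape,bool); m[q[0]-2:q[0]+3,q[1]-2:q[1]+3]=1; Q=pts("top",d,m&(p.min(2)>120)); print(q,Q.mean(0).round(3))
# straightedge grip
r=robot.outline_of("straightedge","top")[0]; P=pts("top",d,r["mask"]); G=P[P[:,2]>.045]; print("grip",rect(G))
i=robot.camera_info("top"); print(np.array(i["world_from_camera"])[:3,3])
# obstacles on the way
h=pts("top",d,np.ones_like(d,bool)); 
for x in np.arange(.35,.95,.05): print(round(x,2),[int(1000*np.max(h[(abs(h[:,0]-x)<.025)&(abs(h[:,1]-y)<.025)][:,2],initial=-1)) for y in np.arange(-.45,.35,.05)])
```

```text
red [255. 216.] 30 (array([577.1,  54.9]), array([20.3, 22.2]), 28.8) [0.    0.016 0.026] [0.5732 0.052  0.0237]
red [290. 226.] 37 (array([564.3, -26.9]), array([26. , 20.2]), 4.0) [-0.001  0.017  0.027] [ 0.5581 -0.0228  0.0241]
red [268. 234.] 31 (array([540.8,  20.9]), array([24.2, 19.7]), 7.1) [-0.001  0.018  0.025] [0.5346 0.0219 0.0234]
bay 892 (array([663.2,   2.1]), array([227.1,  84.8]), 82.4) [-0.001  0.021  0.027]
(array([658.6,   1.8]), array([219.7,  75.9]), 82.4)
[[606.5, -102.0999984741211], [681.7999877929688, -112.19999694824219], [710.7000122070312, 105.69999694824219], [635.5, 115.69999694824219]]
(160, 245) [0.7   0.092 0.015]
(178, 328) [ 0.677 -0.098  0.022]
(185, 236) [0.639 0.107 0.016]
(206, 326) [ 0.614 -0.1    0.019]
grip (array([ 469.5, -281. ]), array([14. , 60.4]), 15.1)
[ 0.36397401 -0.02079264  1.04402668]
0.35 [6, 4, 4, 4, 683, 746, 11, 13, 11, 5, 16, 18, 16, 15, 5, 6]
0.4 [6, 6, 5, 4, 6, 6, 6, 5, 6, 5, 6, 6, 5, 5, 5, 6]
0.45 [72, 7, 18, 63, 63, 19, 5, 5, 5, 6, 6, 7, 5, 4, 6, 6]
0.5 [72, 5, 18, 63, 15, 4, 4, 6, 5, 6, 6, 5, 5, 6, 74, 72]
0.55 [72, 6, 8, 7, 5, 6, 7, 6, 28, 29, 28, 6, 6, 6, 73, 74]
0.6 [73, 73, 75, 73, 6, 7, 5, 26, 6, 5, 27, 7, 6, 20, 21, 5]
0.65 [74, 74, 75, 73, 6, 5, 6, 27, 7, 5, 6, 29, 6, 20, 21, 6]
0.7 [72, 73, 74, 73, 72, 70, 6, 27, 28, 27, 26, 29, 43, 54, 79, 57]
0.75 [5, 7, 5, 5, 6, 6, 7, 56, 60, 6, 6, 7, 72, 82, 83, 75]
0.8 [152, 141, 184, 105, 7, 6, 6, 56, 77, 6, 6, 6, 81, 173, 174, 82]
0.85 [153, 182, 184, 115, 5, 6, 6, 67, 115, 13, 201, 192, 81, 173, 174, 82]
0.9 [109, -1000, 100, 27, 108, 106, 6, 5, 6, 5, 147, 150, 72, 80, -1000, 70]
```

Everything agrees with the sizes given. The bay origin is about (0.686,-0.002) with its x axis at -7.6°. In bay coordinates the stoppers are at x≈-117/-121/-150 and y≈+41/-39/+4. The straightedge is at (0.4696,-0.281) with its x axis at 14.9°. I'll approach above the grip, turning the closing line onto the grip's thickness.

Call:
jog_arm:
  series:
    - [0, 0, 0, 0, 0, -0.227, 0]
    - [0, 0, 0, 0, 0, -0.227, 0]
    - [0, 0, 0, 0, 0, -0.227, 0]
    - [0, 0, 0, 0, 0, -0.227, 0]
    - [0, 0, 0, 0, 0, -0.227, 0]
    - [0, 0, 0, 0, 0, -0.227, 0]
    - [0, 0, 0, 0, 0, -0.227, 0]
    - [0, 0, 0, 0, 0, -0.227, 0]
    - [0.376, 0.486, 0.1, 0, 0, 0, 0]
    - [0.376, 0.486, 0.1, 0, 0, 0, 0]
    - [0.376, 0.486, 0.1, 0, 0, 0, 0]
    - [0.376, 0.486, 0.1, 0, 0, 0, 0]
    - [0.376, 0.486, 0.1, 0, 0, 0, 0]
    - [0.376, 0.486, 0.1, 0, 0, 0, 0]
    - [0.376, 0.486, 0.1, 0, 0, 0, 0]
    - [0.376, 0.486, 0.1, 0, 0, 0, 0]
    - [0.376, 0.486, 0.1, 0, 0, 0, 0]
    - [0.376, 0.486, 0.1, 0, 0, 0, 0]
    - [0.376, 0.486, 0.1, 0, 0, 0, 0]
    - [0.376, 0.486, 0.1, 0, 0, 0, 0]
  newtons: 25

```text
time: 2.8
ee_pos: [0.4705, -0.2806, 0.1545]
tcp_rot: [0.0, 0.609, 0.793, -0.0]
wrist_force: [-0.6, -0.6, -0.5]
gripper_width: 1.002
grasp_force: 0.0
```

Run:
```python
from h import *
s=robot.sense(); print(s["time"],s["ee_pos"],s["tcp_rot"],s["wrist_force"])
pic,d=robot.camera("wrist"); cv2.imwrite("pics/w1.png",pic[:,:,::-1])
for r in robot.outline_of("straightedge","wrist")[:1]:
    P=pts("wrist",d,r["mask"]); print(r["confidence"],rect(P),"grip",rect(P[P[:,2]>.045]),np.percentile(P[:,2],[2,98]))
```

```text
2.8 [ 0.47046346 -0.28063425  0.15452604] [ 9.65869697e-05  6.09381410e-01  7.92877221e-01 -2.04998405e-05] [-0.63978148 -0.58006383 -0.47410002]
0.88 (array([ 470.9, -281.5]), array([ 24.6, 149.4]), 15.5) grip (array([ 470.7, -281.3]), array([13.9, 59.1]), 14.5) [0.01155399 0.05983002]
```

View pics/w1.png

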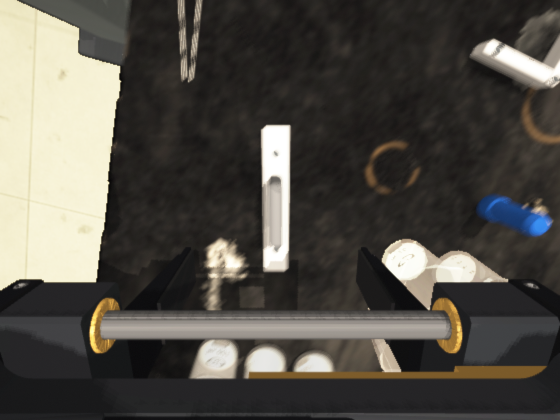

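The wrist view shows the straightedge upright and aligned with the tool. The grip is at about (272,225), between the fingers, and the fingers' paths are clear. Next I descend and grip.

Call:
jog_arm:
  series:
    - [0, 0, 0.4, 0, 0, 0, 0]
    - [0, 0, 0.4, 0, 0, 0, 0]
    - [0, 0, 0.4, 0, 0, 0, 0]
    - [0, 0, 0.4, 0, 0, 0, 0]
    - [0, 0, 0.4, 0, 0, 0, 0]
    - [0, 0, 0.4, 0, 0, 0, 0]
    - [0, 0, 0, 0, 0, 0, 0.5]
    - [0, 0, 0, 0, 0, 0, 0.9]
    - [0, 0, 0, 0, 0, 0, 1]
    - [0, 0, 0, 0, 0, 0, 1]
    - [0, 0, 0, 0, 0, 0, 1]
    - [0, 0, 0, 0, 0, 0, 1]
    - [0, 0, 0, 0, 0, 0, 1]
    - [0, 0, 0, 0, 0, 0, 1]
  newtons: 25

```text
time: 4.65
ee_pos: [0.4699, -0.2815, 0.0346]
tcp_rot: [0.0, 0.609, 0.793, -0.0]
wrist_force: [0.3, 0.9, 0.2]
gripper_width: 0.216
grasp_force: 0.0
```

Call:
jog_arm:
  series:
    - [0, 0, 0, 0, 0, 0, 1]
    - [0, 0, 0, 0, 0, 0, 1]
    - [0, 0, 0, 0, 0, 0, 1]
    - [0, 0, 0, 0, 0, 0, 1]
    - [0, 0, -0.2, 0, 0, 0, 1]
    - [0, 0, -0.4, 0, 0, 0, 1]
    - [0, 0, -0.4, 0, 0, 0, 1]
    - [0, 0, -0.2, 0, 0, 0, 1]
    - [0, 0, 0, 0, 0, 0, 1]
  newtons: 40

```text
time: 5.78
ee_pos: [0.4701, -0.2816, 0.0953]
tcp_rot: [0.001, 0.609, 0.793, -0.0]
wrist_force: [0.4, 1.1, -2.3]
gripper_width: 0.143
grasp_force: 40.0
```

Call:
jog_arm:
  series:
    - [0, 0, 0, 0, 0, 0.166, 1]
    - [0, 0, 0, 0, 0, 0.166, 1]
    - [0, 0, 0, 0, 0, 0.166, 1]
    - [0.509, -0.027, 0, 0, 0, 0, 1]
    - [0.509, -0.027, 0, 0, 0, 0, 1]
    - [0.509, -0.027, 0, 0, 0, 0, 1]
    - [0.509, -0.027, 0, 0, 0, 0, 1]
    - [0.509, -0.027, 0, 0, 0, 0, 1]
    - [0.509, -0.027, 0, 0, 0, 0, 1]
    - [0.509, -0.027, 0, 0, 0, 0, 1]
    - [0.509, -0.027, 0, 0, 0, 0, 1]
    - [0.509, -0.027, 0, 0, 0, 0, 1]
    - [0.509, -0.027, 0, 0, 0, 0, 1]
    - [0.509, -0.027, 0, 0, 0, 0, 1]
    - [0.509, -0.027, 0, 0, 0, 0, 1]
    - [0, 0, 0, 0, 0, 0, 1]

```text
time: 7.78
ee_pos: [0.4933, 0.0246, 0.094]
tcp_rot: [-0.0, 0.751, 0.66, -0.0]
wrist_force: [0.2, -0.6, -1.7]
gripper_width: 0.144
grasp_force: 40.0
```

Run:
```python
from h import *
s=robot.sense(); print(s["time"],s["ee_pos"],s["tcp_rot"],s["wrist_force"],s["grasp_force"])
B=np.array([.6863,-.0019]); a=np.radians(-7.55); X=np.array([np.cos(a),np.sin(a)]); Y=np.array([-X[1],X[0]])
print("tcp bay",(s["ee_pos"][:2]-B)@np.c_[X,Y])
pic,d=robot.camera("wrist"); cv2.imwrite("pics/w2.png",pic[:,:,::-1])
for n in ["straightedge","stopper_a","bay"]:
  for r in robot.outline_of(n,"wrist")[:3]:
    P=pts("wrist",d,r["mask"]); 
    if len(P)>9: print(n,round(r["confidence"],2),r["pixel"],rect(P),np.percentile(P[:,2],[2,98]).round(3),(P.mean(0)[:2]-B)@np.c_[X,Y])
    if n=="bay": T=P[P[:,2]>.018]; print(cv2.boxPoints(cv2.minAreaRect((T[:,:2]*1000).astype(np.float32))).tolist())
```

```text
7.775 [0.49334524 0.02459249 0.09402324] [-3.52127697e-04  7.51130581e-01  6.60153458e-01 -3.71403871e-04] [ 0.15557862 -0.62973322 -1.69789459] 39.99966859817505
tcp bay [-0.19476284  0.00091023]
straightedge 0.62 [276.0, 215.5] (array([490.6,  -8.8]), array([212.1,  34.9]), 82.1) [0.067 0.12 ] [-0.1930197   0.02642035]
stopper_a 0.96 [358.3, 271.1] (array([561.6, -28.6]), array([25.3, 21.1]), 34.0) [0.002 0.025] [-0.12069388 -0.03957786]
stopper_a 0.88 [375.6, 173.1] (array([576.9,  53.5]), array([20.7, 21.3]), 5.1) [0.002 0.025] [-0.11714652  0.04130085]
stopper_a 0.76 [330.0, 220.4] (array([539.8,  19.4]), array([21.3, 20.2]), 65.3) [0.003 0.025] [-0.14871033  0.0032962 ]
bay 0.97 [519.5, 168.7] (array([639.1,  -2.2]), array([233.2, 150.9]), 77.2) [0.002 0.023] [-0.00559113  0.03279607]
[[553.09423828125, -98.95318603515625], [683.048828125, -116.47172546386719], [712.47265625, 101.79779052734375], [582.51806640625, 119.31632995605469]]
```

View pics/w2.png

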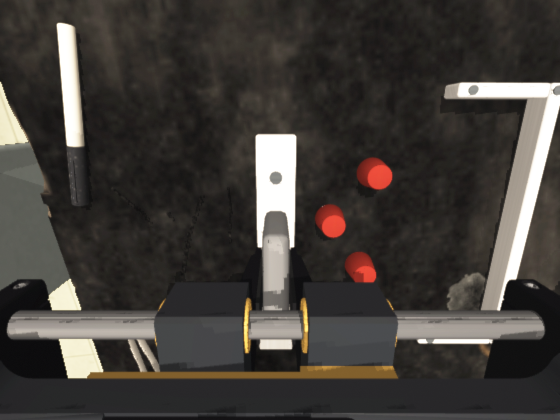

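The wrist view shows the straightedge held at (276,190). The three stoppers stand at (375,173), (330,220) and (360,268), with the bay rail to the right. The 3D values agree with the first measurement, so I'll lower it to the bench.

Call:
jog_arm:
  series:
    - [0, 0, 0.3, 0, 0, 0, 1]
    - [0, 0, 0.4, 0, 0, 0, 1]
    - [0, 0, 0.3, 0, 0, 0, 1]
    - [0, 0, 0.1, 0, 0, 0, 1]
    - [0, 0, 0.06, 0, 0, 0, 1]
    - [0, 0, 0.02, 0, 0, 0, 1]
    - [0, 0, 0, 0, 0, 0, 1]

```text
time: 8.85
ee_pos: [0.4938, 0.0235, 0.0359]
tcp_rot: [0.0, 0.752, 0.659, 0.0]
wrist_force: [0.4, 0.5, -2.3]
gripper_width: 0.148
grasp_force: 40.0
```

Call:
jog_arm:
  series:
    - [0, 0, 0.02, 0, 0, 0, 1]
    - [0, 0, 0.02, 0, 0, 0, 1]
    - [0, 0, 0, 0, 0, 0, 1]

```text
time: 9.22
ee_pos: [0.4939, 0.0234, 0.0343]
tcp_rot: [0.0, 0.752, 0.659, 0.0]
wrist_force: [-1.5, 0.3, 9.1]
gripper_width: 0.144
grasp_force: 40.0
```

Call:
jog_arm:
  series:
    - [0, 0.03, -0.01, 0, 0, 0, 1]
    - [0, 0.06, 0, 0, 0, 0, 1]
    - [0, 0.1, 0, 0, 0, 0, 1]
    - [0, 0.12, 0, 0, 0, 0, 1]
    - [0, 0.12, 0, 0, 0, 0, 1]
    - [0, 0.12, 0, 0, 0, 0, 1]
    - [0, 0.12, 0, 0, 0, 0, 1]
    - [0, 0.12, 0, 0, 0, 0, 1]
    - [0, 0.12, 0, 0, 0, 0, 1]
    - [0, 0.12, 0, 0, 0, 0, 1]
    - [0, 0.12, 0, 0, 0, 0, 1]
    - [0, 0.12, 0, 0, 0, 0, 1]
    - [0, 0.12, 0, 0, 0, 0, 1]
    - [0, 0.12, 0, 0, 0, 0, 1]
    - [0, 0.12, 0, 0, 0, 0, 1]
    - [0, 0.12, 0, 0, 0, 0, 1]
    - [0, 0.1, 0, 0, 0, 0, 1]
    - [0, 0.06, 0, 0, 0, 0, 1]
    - [0, 0.03, 0, 0, 0, 0, 1]
    - [0, 0, 0, 0, 0, 0, 1]

```text
time: 11.72
ee_pos: [0.5896, 0.0109, 0.0344]
tcp_rot: [-0.0, 0.752, 0.659, -0.0]
wrist_force: [-3.5, 0.2, 5.7]
gripper_width: 0.146
grasp_force: 40.0
```

```bash
cat > chk.py <<'E'
from h import *
import sys
s=robot.sense(); print(s["time"],s["ee_pos"],s["wrist_force"],s["torque"])
B=np.array([.6863,-.0019]); a=np.radians(-7.55); X=np.array([np.cos(a),np.sin(a)]); Y=np.array([-X[1],X[0]])
print("tcp bay",(s["ee_pos"][:2]-B)@np.c_[X,Y])
for cam in ["top","wrist"]:
  pic,d=robot.camera(cam); p=pic.astype(int)
  red=(p[...,0]>110)&(p[...,1]<70)
  n,l,st,ce=cv2.connectedComponentsWithStats(red.astype(np.uint8))
  for k in range(1,n):
    if st[k,4]>8:
      P=pts(cam,d,l==k)
      if len(P)<5: continue
      q=(np.median(P,0)[:2]-B)@np.c_[X,Y]
      if -.2<q[0]<.03 and abs(q[1])<.1: print(cam,ce[k].round(),st[k,4],q.round(4),np.percentile(P[:,2],[2,98]).round(3))
  if cam==sys.argv[1]: cv2.imwrite("pics/"+sys.argv[2],pic[:,:,::-1] if cam=="wrist" else cv2.resize(pic[140:260,200:360,::-1],None,fx=4,fy=4))
E
python3 chk.py wrist w3.png
```

```text
11.725 [0.58962307 0.01086062 0.03437925] [-3.51610048  0.1680612   5.68529574] [0.06446697 0.61633873 0.07210857]
tcp bay [-9.75154305e-02 -5.25136349e-05]
wrist [311. 181.] 521 [-0.0756  0.049 ] [0.002 0.024]
wrist [310. 239.] 609 [-0.0744  0.0104] [0.002 0.024]
wrist [321. 264.] 47 [-0.0684 -0.0052] [-0.002  0.025]
```

View pics/w3.png

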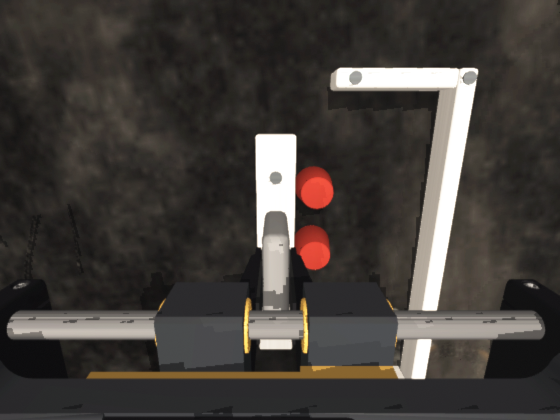

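The wrist view shows two stoppers standing against the straightedge's front face at (314,187) and (312,247). The third is hidden behind the gripper, so I'll check it with the scene camera before going on.

Run:
```python
from h import *
pic,d=robot.camera("scene"); i=robot.camera_info("scene")
f=210/np.tan(np.radians(i["vertical_fov"])/2); q=np.linalg.inv(i["world_from_camera"])@[.62,.005,.02,1]; u,v=int(i["cx"]+f*q[0]/q[2]),int(i["cy"]+f*q[1]/q[2]); print(u,v)
c=pic[max(0,v-70):v+70,max(0,u-95):u+95,::-1]; cv2.imwrite("pics/s1.png",cv2.resize(c,None,fx=4,fy=4,interpolation=cv2.INTER_CUBIC))
```

```text
267 221
```

View pics/s1.png

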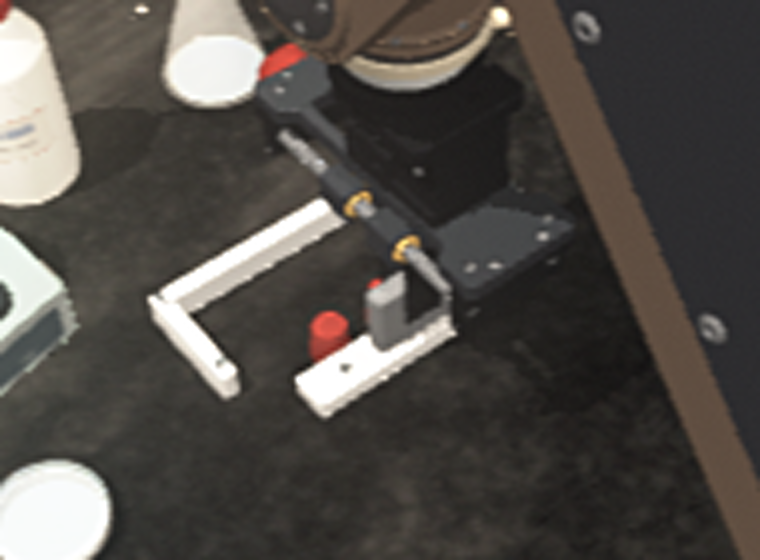

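The scene crop shows stopper a standing at (330,335) and a bit of b at (375,285), with c hidden by the gripper. Geometrically c must be at the bar's far half, so I keep pushing slowly.

Call:
jog_arm:
  series:
    - [0, 0.03, 0, 0, 0, 0, 1]
    - [0, 0.06, 0, 0, 0, 0, 1]
    - [0, 0.1, 0, 0, 0, 0, 1]
    - [0, 0.12, 0, 0, 0, 0, 1]
    - [0, 0.12, 0, 0, 0, 0, 1]
    - [0, 0.12, 0, 0, 0, 0, 1]
    - [0, 0.12, 0, 0, 0, 0, 1]
    - [0, 0.12, 0, 0, 0, 0, 1]
    - [0, 0.12, 0, 0, 0, 0, 1]
    - [0, 0.08, 0, 0, 0, 0, 1]
    - [0, 0.05, 0, 0, 0, 0, 1]
    - [0, 0.03, 0, 0, 0, 0, 1]
    - [0, 0, 0, 0, 0, 0, 1]

```text
time: 13.5
ee_pos: [0.6428, 0.0039, 0.0344]
tcp_rot: [-0.0, 0.752, 0.659, -0.0]
wrist_force: [-3.3, 0.7, 4.9]
gripper_width: 0.145
grasp_force: 40.0
```

```bash
python3 chk.py wrist w4.png
```

```text
13.5 [0.64276111 0.00386404 0.03441503] [-3.32369529  0.71522868  4.85994483] [0.05767431 0.5417236  0.00920732]
tcp bay [-4.39187786e-02 -6.56462430e-06]
wrist [310. 180.] 488 [-0.0229  0.0493] [-0.     0.024]
wrist [310. 237.] 586 [-0.0205  0.0107] [0.001 0.023]
wrist [324. 265.] 11 [-0.0082 -0.0157] [-0.002  0.024]
wrist [310. 268.] 16 [-0.0207 -0.0075] [-0.001  0.057]
```

View pics/w4.png

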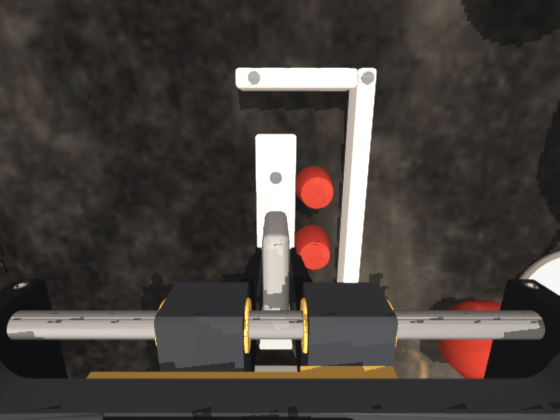

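Stoppers a (314,187) and b (312,247) stand ahead of the bar, with a few millimetres left to the back rail. I'll creep forward and watch the force.

Call:
jog_arm:
  series:
    - [0, 0.03, 0, 0, 0, 0, 1]
    - [0, 0.03, 0, 0, 0, 0, 1]
    - [0, 0.02, 0, 0, 0, 0, 1]
    - [0, 0.02, 0, 0, 0, 0, 1]
    - [0, 0.02, 0, 0, 0, 0, 1]
    - [0, 0, 0, 0, 0, 0, 1]

```text
time: 14.35
ee_pos: [0.6486, 0.0031, 0.0344]
tcp_rot: [-0.0, 0.752, 0.659, -0.0]
wrist_force: [-3.3, -0.0, 6.3]
gripper_width: 0.145
grasp_force: 40.0
```

Call:
jog_arm:
  series:
    - [0, 0.01, 0, 0, 0, 0, 1]
    - [0, 0.01, 0, 0, 0, 0, 1]
    - [0, 0, 0, 0, 0, 0, 1]

```text
time: 14.72
ee_pos: [0.6495, 0.003, 0.0344]
tcp_rot: [-0.0, 0.752, 0.659, -0.0]
wrist_force: [-3.9, -0.2, 5.9]
gripper_width: 0.144
grasp_force: 40.0
```

Call:
jog_arm:
  series:
    - [0, 0.01, 0, 0, 0, 0, 1]
    - [0, 0.01, 0, 0, 0, 0, 1]
    - [0, 0, 0, 0, 0, 0, 1]

```text
time: 15.1
ee_pos: [0.6502, 0.0029, 0.0344]
tcp_rot: [-0.001, 0.752, 0.659, -0.001]
wrist_force: [-5.1, 1.4, 7.3]
gripper_width: 0.145
grasp_force: 40.0
```

Call:
jog_arm:
  series:
    - [0, 0.01, 0, 0, 0, 0, 1]
    - [0, 0.01, 0, 0, 0, 0, 1]
    - [0, 0, 0, 0, 0, 0, 1]

```text
time: 15.48
ee_pos: [0.6504, 0.0028, 0.0344]
tcp_rot: [-0.001, 0.752, 0.659, -0.001]
wrist_force: [-8.8, 1.4, 9.8]
gripper_width: 0.147
grasp_force: 40.0
```

```bash
python3 chk.py wrist w5.png
```

```text
15.475 [0.65044481 0.00284784 0.03440764] [-8.83489883  1.36519227  9.83122585] [ 0.28443045  1.75586765 -0.09487245]
tcp bay [-3.61681728e-02 -4.38027643e-06]
wrist [310. 180.] 485 [-0.0152  0.0493] [0.002 0.024]
wrist [310. 237.] 564 [-0.013   0.0107] [0.002 0.023]
wrist [313. 267.] 29 [-0.0112 -0.0073] [-0.001  0.056]
```

View pics/w5.png

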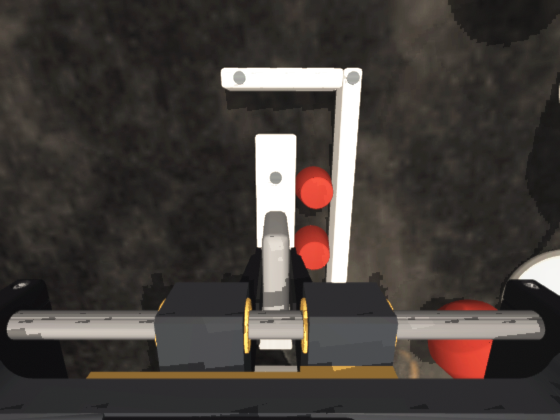

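Contact: the force has risen to 8.8 N and the forward motion has stopped. I'll press lightly once more to even out the three, then release and lift straight up.

Call:
jog_arm:
  series:
    - [0, 0.015, 0, 0, 0, 0, 1]
    - [0, 0, 0, 0, 0, 0, 1]
    - [0, -0.03, 0, 0, 0, 0, 1]
    - [0, 0, 0, 0, 0, 0, 1]
    - [0, 0, 0, 0, 0, 0, 0.75]
    - [0, 0, 0, 0, 0, 0, 0.7]
    - [0, 0, 0, 0, 0, 0, 0.65]
    - [0, 0, 0, 0, 0, 0, 0.65]
    - [0, 0, 0, 0, 0, 0, 0.65]

```text
time: 16.7
ee_pos: [0.6511, 0.0027, 0.034]
tcp_rot: [0.0, 0.752, 0.659, -0.0]
wrist_force: [-0.1, -0.4, 0.5]
gripper_width: 0.35
grasp_force: 0.0
```

Call:
jog_arm:
  series:
    - [0, 0, -0.1, 0, 0, 0, 0.65]
    - [0, 0, -0.3, 0, 0, 0, 0.65]
    - [0, 0, -0.4, 0, 0, 0, 0.65]
    - [0, 0, -0.4, 0, 0, 0, 0.65]
    - [0, 0, -0.4, 0, 0, 0, 0.65]
    - [0, 0, -0.4, 0, 0, 0, 0.65]
    - [0, 0, -0.4, 0, 0, 0, 0.65]
    - [-0.3, -0.3, -0.3, 0, 0, 0, 0.65]
    - [-0.5, -0.3, 0, 0, 0, 0, 0.65]
    - [-0.5, -0.3, 0, 0, 0, 0, 0.65]
    - [-0.5, -0.3, 0, 0, 0, 0, 0.65]
    - [-0.5, -0.3, 0, 0, 0, 0, 0.65]
    - [-0.5, -0.3, 0, 0, 0, 0, 0.65]
    - [-0.5, -0.3, 0, 0, 0, 0, 0.65]
    - [-0.5, -0.3, 0, 0, 0, 0, 0.65]
    - [-0.5, -0.3, 0, 0, 0, 0, 0.65]
    - [-0.5, 0, 0, 0, 0, 0, 0.65]
    - [-0.5, 0, 0, 0, 0, 0, 0.65]
    - [0, 0, 0, 0, 0, 0, 0.65]

```text
time: 19.08
ee_pos: [0.4825, -0.2436, 0.17]
tcp_rot: [0.001, 0.752, 0.659, 0.0]
wrist_force: [-0.8, 0.2, -0.5]
gripper_width: 0.349
grasp_force: 0.0
```

```bash
python3 chk.py top t6.png
python3 - <<'E'
from h import *
pic,d=robot.camera("scene"); c=pic[150:290,170:360,::-1]
a=cv2.resize(c,(560,413),interpolation=cv2.INTER_CUBIC); t=cv2.imread("pics/t6.png"); t=cv2.resize(t[80:400,60:620],None,fx=.4,fy=.4)
o=np.zeros((413+t.shape[0],560,3),np.uint8); o[:413]=a; o[413:,:t.shape[1]]=t; cv2.imwrite("pics/f.png",o)
r=robot.outline_of("straightedge","scene")
E
```

```text
19.075 [ 0.48253145 -0.24356016  0.17002904] [-0.76351744  0.17569732 -0.52087558] [-0.0362473  -0.05915835 -0.01654437]
tcp bay [-0.17024994 -0.26633853]
top [265. 172.] 21 [-0.0182  0.0426] [0.006 0.024]
top [301. 181.] 29 [-0.0185 -0.0379] [-0.001  0.025]
```

View pics/f.png

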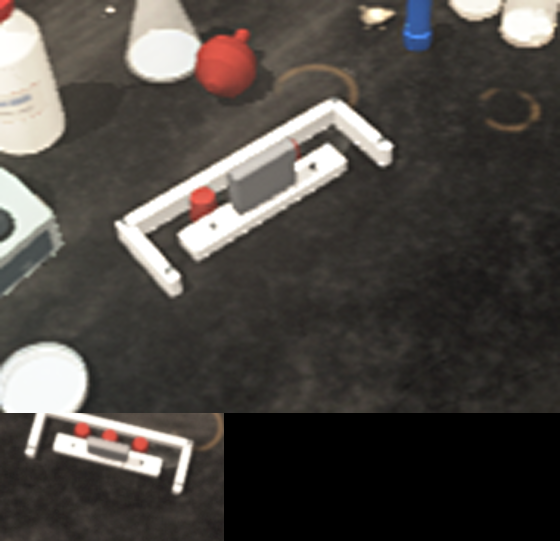

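In the picture all three stoppers stand between the bar and the back rail, and the straightedge stands by itself at (265,200). One closer look with the wrist camera will check the gaps to the rail.

Call:
jog_arm:
  series:
    - [0.415, 0.35, 0, 0, 0, 0, 0.65]
    - [0.415, 0.35, 0, 0, 0, 0, 0.65]
    - [0.415, 0.35, 0, 0, 0, 0, 0.65]
    - [0.415, 0.35, 0, 0, 0, 0, 0.65]
    - [0.415, 0.35, 0, 0, 0, 0, 0.65]
    - [0.415, 0.35, 0, 0, 0, 0, 0.65]
    - [0.415, 0.35, 0, 0, 0, 0, 0.65]
    - [0.415, 0.35, 0, 0, 0, 0, 0.65]
    - [0, 0, 0, 0, 0, 0, 0.65]

```text
time: 20.4
ee_pos: [0.6437, -0.094, 0.1689]
tcp_rot: [-0.0, 0.751, 0.66, 0.0]
wrist_force: [-0.6, -0.5, -0.3]
gripper_width: 0.35
grasp_force: 0.0
```

Run:
```python
from h import *
s=robot.sense(); pic,d=robot.camera("wrist"); cv2.imwrite("pics/w7.png",pic[:,:,::-1]); print(s["time"],s["ee_pos"])
B=np.array([.6863,-.0019]); a=np.radians(-7.55); X=np.array([np.cos(a),np.sin(a)]); Y=np.array([-X[1],X[0]])
p=pic.astype(int); P=pts("wrist",d,np.ones(d.shape,bool)); col=p[d>0]
q=(P[:,:2]-B)@np.c_[X,Y]; z=P[:,2]; red=(col[:,0]>110)&(col[:,1]<70); wh=col.min(1)>140
for y in np.arange(-.07,.071,.02):
    m=abs(q[:,1]-y)<.006
    bar=q[m&wh&(abs(z-.014)<.003)&(q[:,0]<-.015)&(q[:,0]>-.07),0]; rail=q[m&wh&(abs(z-.022)<.003)&(q[:,0]>-.01),0]
    f=lambda v,k: round(1000*np.percentile(v,k),1) if len(v) else None
    print(round(y,2),"bar",f(bar,2),f(bar,98),"rail",f(rail,2),f(rail,98))
for y in (.041,.004,-.039):
    m=red&(abs(q[:,1]-y)<.018)&(abs(q[:,0])<.05)
    t=q[m&(z>.0215)]; 
    if len(t)>5: print("top",y,(1000*np.array(cv2.minEnclosingCircle(t.astype(np.float32)*1)[0])).round(1),(t.min(0)*1000).round(1),(t.max(0)*1000).round(1),len(t),z[m].max().round(4))
```

```text
20.4 [ 0.64373318 -0.09401184  0.16894487]
-0.07 bar -47.0 -24.4 rail 0.5 153.1
-0.05 bar -46.7 -23.6 rail 0.9 136.0
-0.03 bar -46.5 -23.7 rail 0.5 134.2
-0.01 bar -47.3 -23.9 rail 0.6 163.8
0.01 bar -46.9 -24.0 rail 0.9 10.2
0.03 bar -46.6 -24.2 rail 0.6 10.3
0.05 bar -47.3 -24.3 rail 0.6 10.3
0.07 bar -46.9 -23.6 rail 0.8 167.1
top 0.041 [-11.5  40.4] [-20.9  31.2] [-1.9 50.1] 43 0.0251
top 0.004 [-11.4   1. ] [-20.4  -8.3] [-2.6 10.2] 34 0.0243
top -0.039 [-11.6 -43. ] [-20.9 -52.1] [ -2.4 -33.8] 29 0.024
```

View pics/w7.png

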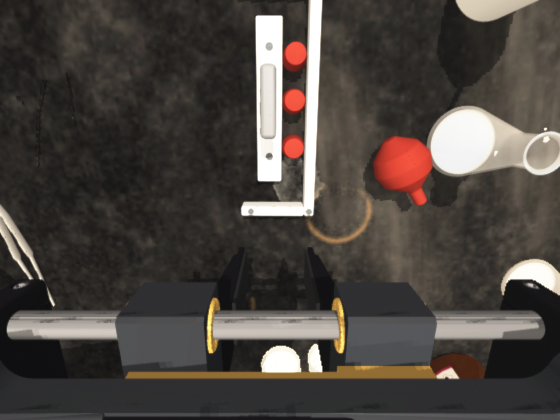

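The wrist view shows all three stoppers upright at (295,55), (294,100) and (293,147), in line between the bar and the back rail. The bar-to-rail gap is an even 25 mm, one stopper diameter, and the gripper is clear, so I'm handing in.

```bash
python3 -c "
from bench import robot
print(robot.hand_in())"
```

```text
the job is handed in; nothing more can be done
None
```

The job is handed in at about 20 s: all three stoppers stand up against the bay's back rail, moved only by the straightedge, which is released and standing on the bench.

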